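Index a wreath to the third click and hold it

ROBOT

A 6-joint arm with a two-finger parallel gripper is mounted at the origin on the work surface. World frame = base frame: x ahead of the robot, y to its left, z up, the work surface at z = 0. Lengths are in mm, angles in rad, forces in N, time in s.
With the tool pointing down it reaches from about 275 to 750 mm from the base axis. Payload 10.2 kg.
Tool frame: the origin (TCP) lies midway between the tips of the shut fingers; the grasp point (between the pads) lies 19 mm behind it; z points along the fingers, y is the direction in which the jaws open and shut (so a half turn about z gives the same grasp; the last joint's range is limited). The gripper opens to 85 mm and grips with 20 to 120 N. Pads are 22 mm wide; open, the fingers measure 114 mm over their backs; the gripper's body (76 mm by 85 mm) begins 54 mm behind the grasp point. The pads swing forward as they close: fully open they stand 13 mm farther back than shut.
Start: joints at [-1.475, 0.313, 1.498, -0, 1.331, -0.223], TCP at [164.536, -498.557, 231.294] pointing down, gripper open.
Joint ranges: [-2.94, 2.94], [-0.97, 2.17], [0.19, 2.56], [-1.23, 4.37], [0.02, 3.11], [-2.88, 2.88]. Speed limits (rad/s): [2.39, 2.39, 3.01, 3.14, 3.14, 3.14].

INTERFACE

Orientations are given as a unit quaternion [w, x, y, z].
In Python, from rig import ctrl gives the robot as it stands.
- The arm moves only by the tool carry_out, never from a script. Its argument "plan" is a list of rows, each a list of 3 entries, a list of its own where there are three numbers: the finger opening in mm, from 0 to 85.4, then the shift along the tool's x, y, z in mm, then the turn, a rotation vector about the tool's x, y, z in units of 6 degrees (1.0 is 6 degrees). In form: [[grip, [x, y, z], [ax, ay, az]], ...]. A call has 1 to 20 rows; each row shifts and turns the commanded pose from where the row before left it, along the tool's axes as they then stand; what a row does not reach is not made up. A row lasts 1/12 s, in which the tool goes at most 41.7 mm and 7.16 degrees, less where a joint would pass 70% of its speed; a pose out of reach is approached as far as the arm can. A call with a gripper value outside its range is refused whole. The fingers move at their own pace and stop on an object; "grip_force" is the grip in N (left out, the last holds). Time passes only in rows, so rows that do not move let the fingers close. It gives the time, the measured TCP pose, the force and the opening at its end, in the units of the state.
- ctrl.sense(): the state, without advancing time (a new reading comes with each control period).
- ctrl.capture(name): name is "scene" or "top" or "wrist"; returns a dict with "color" (400x640x3 uint8, blue, green, red), "range_z" (400x640 float32, mm along the optical axis (not along the pixel's ray), 0 where there is no reading), "fx", "fy", "cx", "cy" (pixels), "dist_coeffs" ([k1, k2, p1, p2, k3] as OpenCV has them; the pictures are not rectified), "cam_to_world" (4x4, takes a point from camera to world coordinates); the wrist camera has in their place "tool_from_camera" (4x4, takes a point from camera to tool coordinates, whose origin is the TCP and whose axes are the flange's). Camera axes: x right, y up, looking along -z (the intrinsics and any distortion apply to the point x, -y, -z); pixel columns grow to the right and rows downward; lengths in mm; the calibration is good to about 2 mm. A picture is of the moment at which its call begins: read the wrist's pose just before it.
- ctrl.finish_job(): hands the job in, once; it reports no verdict.
The state is a dict: "time_s": time; "joints": joint angles; "dq": joint speeds; "tau": joint torques, N m; "eef_pos": TCP position; "ee_rot": TCP orientation; "force": force on the tool from outside, world axes, zero at the start; "wrist_torque": the same for the moment, N m; "grip_width": opening from 0.0 (shut) to 1.0 (fully open).
Only numpy, scipy, OpenCV 4.12 (cv2) and the standard library are available. Lean on these libraries where they do the work, as an engineer would, in place of code of your own. Each camera call takes 0.05 s, during which the arm holds its last target.

TASK

First raise the presser foot off the wreath by tipping its lever all the way back, away from the turntable, and leave it up. Then grip the bar knob in the middle of the turntable and turn it clockwise (seen from above) by three detent clicks from its home stop, never running past the third click, and finish there still gripping the knob and holding it still: do not let go. Leave the other things on the table where they are.

Things in the scene. Friction and masses are not known exactly. Their poses are not given: they have to be found in the camera images.
- turntable (a joint): angle (rad) of the turntable and its knob, growing clockwise from above. 0 = home stop, where it rests at first (it cannot turn back over 0.15). A spring roller clicks into a detent every 24 degrees (0.419 rad): stops at 0.419, 0.838, 1.257 (the third), 1.676 ... to an end stop at 3.5. Climbing out of a detent takes about 0.25 N m; a little past midway it drops into the next by itself.
- jig: round plywood base, origin on the table on the turntable's axis. On it turns a wooden disc 270 mm across, top 45 mm above the table, carrying a wreath (vine ring, 260 mm outer, 166 mm inner diameter, with pine cones up to 112 mm above the table). An aluminium spring housing, 33 mm high, sticks out to 191 mm from the axis at its +y side.
- knob: black bar knob on the turntable's axis: an upright block 64 mm long (its x axis) by 16 mm thick (its y axis) by 34 mm high, on a round flange 44 mm across and a 24 mm steel post. Origin at the centre of the bar's underside, 101 mm above the table; z up. Half of its top has a thin white line, towards +x. Turns with the turntable.
- knob_grip (a point): point inside the bar knob, on the turntable's axis, 121 mm above the table, 14 mm below the bar's top: the place to grip, across the 16 mm thickness
- press_lever (a joint): angle (rad) of the presser lever: 0 to 0.1 at first, rubber foot down on the wreath; 0.85 at the end stop, foot raised; 0.6 or more counts as raised. Pushing its upright black paddle level, straight away from the turntable's axis, tips it back and lifts the foot. Stiff hinge (0.13 N m): it stays where it is left.
- presser: grey stand of the presser beside the turntable. Its origin is NOT on the stand but on the table at the turntable's axis; the stand is 190 mm from there along its -y axis, 90 by 75 mm, 102 mm high, with a level pivot along its x axis 95 mm above the table. The one-piece lever on it has a foot arm reaching 85 mm in over the wreath and a paddle standing up from the pivot.
- paddle (a point): centre of the black paddle of the presser lever: an upright plate 38 mm wide, 8 mm thick, 52 mm high, broad face towards the turntable's axis; this point lies 58 mm from the pivot, 153 mm above the table when the foot is down. It moves outward and down in an arc as the lever tips back (44 mm out and 20 mm down at the end stop).
- jar: bystander: closed jar of baubles, 72 mm across, 99 mm high; origin at the centre of its underside
- twine: bystander: ball of twine, 76 mm across, 62 mm high; origin under its centre
- tube: bystander: cardboard tube of twine standing upright, 58 mm across, 90 mm high; origin under its centre
- cone_a: bystander: loose pine cone standing, 54 mm across, 55 mm high; origin under its centre
- cone_b: bystander: loose pine cone standing, 50 mm across, 50 mm high; origin under its centre
- glue_gun: bystander: glue gun lying on its side, unplugged, 160 by 120 mm, 32 mm high; origin under the middle of its barrel
- wrench: bystander: steel wrench lying flat, about 150 mm long; origin under its middle

How it is judged:
By the outcome, as a careful person would: the job done as asked, in the order asked, and still so for the second after the job is handed in, while the arm keeps its last pose, push and grip.
It also fails if it takes over 54 s, if anything falls off the work surface, if the arm or the gripper's body presses on something with over 40 N, if the wrist force passes 120 N, or if a joint passes its speed limit or range.

## Working session

There is one attempt and no reset: what is moved stays moved. The work goes in short steps, Python scripts to look and compute and a tool call to move; the robot and the scene stay as the last step left them, time stands still between calls to the robot, and variables do not carry over. Pictures are saved under pics/ and viewed, and the job is handed in when it is done.

Besides the shell and the picture viewer there is one more tool, called after "Call:" as name(argument=value, ...), one argument or row to a line, values as JSON. carry_out: Moves the arm, as the interface text tells. Its arguments: {"type":"object","properties":{"plan":{"type":"array"},"grip_force":{"type":"number"}},"required":["plan"]}

```bash
ls; mkdir -p pics; cat > h.py <<'E'
import numpy as np, cv2, pickle
from rig import ctrl
def cap(n,f):
    c=ctrl.capture(n); cv2.imwrite('pics/'+f+'.png',c['color']); pickle.dump(c,open('pics/'+f+'.pkl','wb')); return c
def cloud(c,T=None):
    T=np.array(c['cam_to_world']) if T is None else T
    z=c['range_z'].astype(float); h,w=z.shape
    v,u=np.mgrid[0:h,0:w]
    K=np.array([[c['fx'],0,c['cx']],[0,c['fy'],c['cy']],[0,0,1]])
    p=cv2.undistortPoints(np.stack([u.ravel(),v.ravel()],1).astype(np.float64)[:,None],K,np.array(c['dist_coeffs'],float)).reshape(h,w,2)
    P=np.stack([p[...,0]*z,-p[...,1]*z,-z,np.ones_like(z)],-1)@T.T
    P=P[...,:3]; P[z<=0]=np.nan; return P
E
python3 - <<'E'
from h import *
print(ctrl.sense())
for n in ('scene','top','wrist'):
    c=cap(n,n+'0')
    print(n,c['fx'],c['cx'],c['cy'],c['dist_coeffs'],np.round(c.get('cam_to_world',c.get('tool_from_camera')),3).tolist(), (c['range_z']>0).mean())
E
```

```text
pics
{'time_s': 0.0, 'joints': array([-1.47539518e+00,  3.13480038e-01,  1.49845215e+00, -3.14341085e-05,
        1.33098752e+00, -2.23421390e-01]), 'dq': array([-2.85265563e-03, -5.02667437e-04,  5.21523138e-04, -7.56982499e-05,
        2.28744740e-04, -3.05615803e-04]), 'tau': array([ 7.87811259e-04, -4.12267685e+01, -2.59743029e+01, -1.25817155e-04,
        4.01416677e-03, -1.75154815e-05]), 'eef_pos': array([ 164.50529572, -498.28668573,  230.71403319]), 'ee_rot': array([-6.63143884e-04,  9.87320096e-01,  1.58740629e-01,  2.72098580e-05]), 'force': array([-0.13890336, -0.26294378, -0.44924652]), 'wrist_torque': array([ 0.01425078, -0.00499675, -0.01895997]), 'grip_width': 1.0026830527789792}
scene 462.6219942551532 317.4324567313145 203.73415452422438 [-0.02027212  0.          0.          0.          0.        ] [[0.835, -0.473, 0.28, 894.099], [0.55, 0.73, -0.407, -534.588], [-0.012, 0.494, 0.87, 1131.823], [0.0, 0.0, 0.0, 1.0]] 0.996
top 435.77687564761686 313.8909208432934 203.40990492780037 [-0.0077179  0.         0.         0.         0.       ] [[0.029, 0.988, -0.154, 371.832], [-1.0, 0.029, -0.003, -66.938], [0.002, 0.154, 0.988, 1292.255], [0.0, 0.0, 0.0, 1.0]] 0.9957578125
wrist 293.02645446249755 318.0399252390212 201.79934866290492 [-0.01361876  0.          0.          0.          0.        ] [[-0.0, 0.955, 0.297, 75.656], [1.0, 0.0, -0.0, -0.01], [-0.0, 0.297, -0.955, -143.787], [0.0, 0.0, 0.0, 1.0]] 0.9959609375
```

View pics/scene0.png

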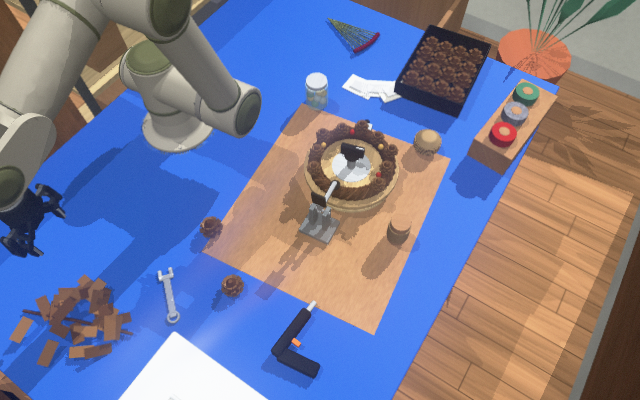

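View pics/top0.png

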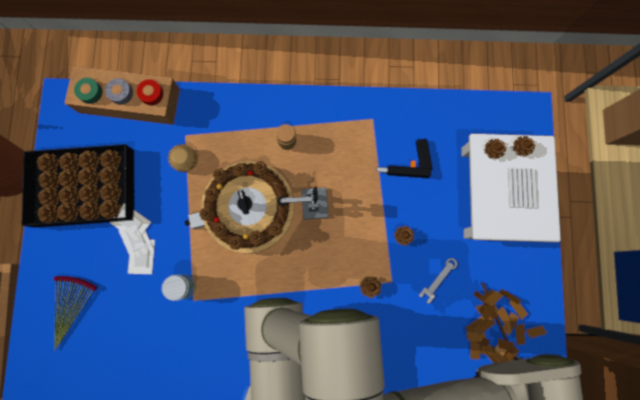

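View pics/wrist0.png

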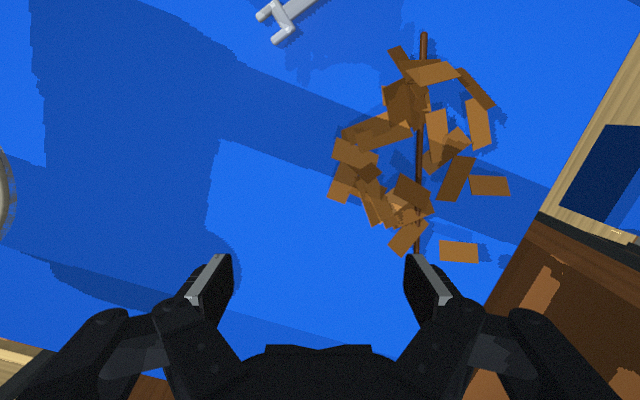

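The top view shows the knob at about (244,203), the presser stand at about (314,203) with its arm running to (282,200), the housing at (195,221) and the jar at (176,287). Next I'll measure them.

```bash
python3 - <<'E'
from h import *
c=pickle.load(open('pics/top0.pkl','rb')); P=cloud(c)
cv2.imwrite('pics/topz.png',cv2.resize(c['color'][140:260,170:350],None,fx=4.4,fy=4.4,interpolation=cv2.INTER_CUBIC))
s=pickle.load(open('pics/scene0.pkl','rb')); S=cloud(s)
cv2.imwrite('pics/scz.png',cv2.resize(s['color'][110:250,280:440],None,fx=4.2,fy=4.2,interpolation=cv2.INTER_CUBIC))
for n,Q in (('top',P),('scene',S)):
    R=Q.reshape(-1,3)
    print(n,'table z',np.nanmedian(R[(abs(R[:,2])<15),2]))
    k=R[(abs(R[:,2]-135)<6)]
    # clusters
    X,Y,Z=Q[...,0],Q[...,1],Q[...,2]
    m=((Z>125)&(Z<200)&(X>250)&(X<700)&(Y>-250)&(Y<300)).astype(np.uint8)
    nn,l,st,ce=cv2.connectedComponentsWithStats(m)
    for i in range(1,nn):
        if st[i,4]>8:
            q=Q[l==i]; print(st[i],np.round(q.mean(0),1),np.round(q.min(0),1),np.round(q.max(0),1))
for uv in [(244,203),(314,192),(314,203),(325,203),(195,221)]:
    print(uv,np.round(P[uv[1],uv[0]],1))
E
```

```text
top table z 0.2874789078057347
[312 187   6  17  77] [570.3 -64.3 165.5] [553.4 -71.7 127.4] [588.7 -57.7 181.7]
[237 190  11  24 148] [552.5 129.4 134.3] [521.2 114.6 125.8] [584.  144.7 140. ]
scene table z -0.6753071849004755
[219  96  43  42 365] [294.5   6.3 179. ] [250.2 -44.4 134.3] [308.5  97.4 200. ]
[341 142  24  12 154] [555.  127.3 132.9] [523.  112.  126.1] [586.2 145.3 138.9]
[311 192  15  16 157] [575.  -68.2 158.8] [554.5 -73.6 125.9] [592.6 -61.4 181.3]
(244, 203) [547.6 123.7 136.7]
(314, 192) [575.5 -63.4 178.2]
(314, 203) [553.4 -64.1 134.5]
(325, 203) [573.7 -96.5  11.1]
(195, 221) [506.9 281.9  27.4]
```

```bash
sleep 0
```

```text
(no output)
```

View pics/topz.png

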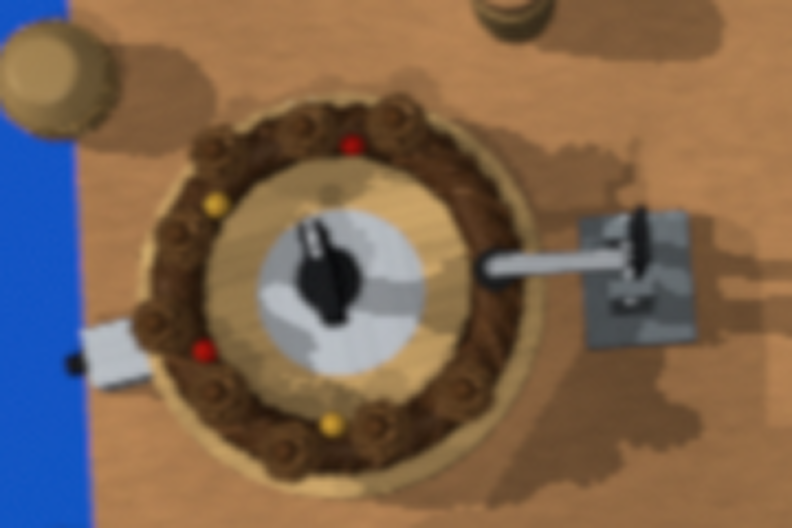

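View pics/scz.png

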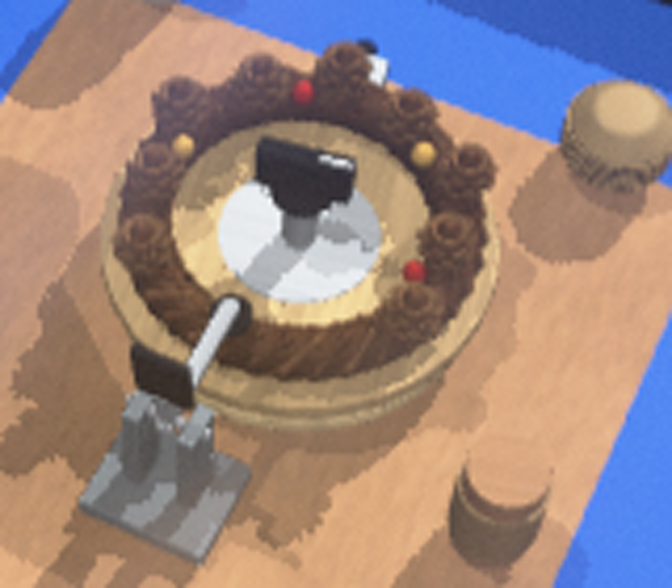

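```bash
python3 - <<'E'
from h import *
for f in ('top0','scene0'):
    c=pickle.load(open('pics/%s.pkl'%f,'rb')); P=cloud(c).reshape(-1,3)
    d=lambda P,x0,x1,y0,y1,z0,z1:P[(P[:,0]>x0)&(P[:,0]<x1)&(P[:,1]>y0)&(P[:,1]<y1)&(P[:,2]>z0)&(P[:,2]<z1)]
    k=d(P,500,610,90,170,130,145)
    r=cv2.minAreaRect(k[:,:2].astype(np.float32)); print(f,'knob',len(k),r,k.mean(0))
    w=np.linalg.svd(k[:,:2]-k[:,:2].mean(0))[2][0] if 0 else np.linalg.eigh(np.cov(k[:,:2].T))[1][:,1]; print('yaw',np.degrees(np.arctan2(w[1],w[0]))%180)
    p=d(P,530,620,-90,-50,135,185); r=cv2.minAreaRect(p[:,:2].astype(np.float32)); print('paddle',len(p),r,np.median(p,0),p.min(0),p.max(0))
    # disc: z~45 ring outer
    q=d(P,380,720,-40,300,38,50); 
    r=np.hypot(*(q[:,:2]-[553,128]).T); print('disc',len(q),r.max())
    q=q[r>131]; 
    if len(q)>10:
        A=np.c_[2*q[:,:2],np.ones(len(q))]; s=np.linalg.lstsq(A,(q[:,:2]**2).sum(1),rcond=None)[0]; print('circle',s[:2],np.sqrt(s[2]+s[:2]@s[:2]))
    a=d(P,520,620,-55,50,113,140); print('arm?',len(a),a.mean(0) if len(a) else '')
    for y in range(-50,40,10):
        a=d(P,535,590,y,y+10,40,170); 
        if len(a): j=a[:,2].argmax(); print(y,a[j].round(1),end=' ')
    print()
E
```

```text
top0 knob 137 ((552.7552490234375, 130.0944366455078), (64.21998596191406, 15.959181785583496), 16.209880828857422) [552.6426632  129.7414118  134.86593173]
yaw 16.936448313457873
paddle 69 ((571.2968139648438, -65.039306640625), (35.467864990234375, 11.37436294555664), 7.279603481292725) [570.02512763 -65.59230949 176.2516125 ] [553.62324339 -71.67380456 136.30394188] [588.66158474 -57.69513343 181.71353198]
disc 3232 235.2654018297289
circle [571.12823146 146.99685749] 142.22211800877957
arm? 0 
-50 [571.2 -44.3 106.3] -40 [568.  -30.6 106.3] -30 [570.6 -27.8 107. ] -20 [564.4 -14.3 108.4] -10 [560.8  -9.1 112.3] 0 [566.5   2.3 109.7] 10 [565.7  18.6 111.9] 20 [568.2  24.2 112.5] 30 [563.7  30.1 104.6] 
scene0 knob 123 ((554.3592529296875, 129.01353454589844), (63.68959045410156, 17.980833053588867), 17.679203033447266) [554.23153714 128.23317792 134.07827408]
yaw 15.84920048928376
paddle 139 ((573.725341796875, -67.73481750488281), (38.211788177490234, 9.716379165649414), 7.288731575012207) [575.8534598  -68.72629285 164.49323219] [554.54678589 -73.59998034 135.98602152] [592.64111182 -61.447404   181.28100373]
disc 2764 236.1384539713078
circle [552.32640983 170.88043607] 159.75410440201318
arm? 0 
-50 [586.5 -46.  103.2] -40 [573.8 -30.9 100. ] -30 [569.8 -24.8 107.8] -20 [572.  -18.6 106.2] -10 [564.1  -6.4 106.9] 0 [569.7   8.9 110.9] 10 [562.9  19.6 110.1] 20 [567.5  22.  110.9] 30 [562.3  30.7  99.8]
```

Call:
carry_out(
  plan=[
    [0,[10,-6,0],[0,0,0]],
    [0,[20,-12,0],[0,0,0]],
    [0,[28,-17,0],[0,0,0]],
    [0,[28,-17,0],[0,0,0]],
    [0,[28,-17,0],[0,0,0]],
    [0,[28,-17,0],[0,0,0]],
    [0,[28,-17,0],[0,0,0]],
    [0,[28,-17,0],[0,0,0]],
    [0,[28,-17,0],[0,0,0]],
    [0,[28,-17,0],[0,0,0]],
    [0,[28,-17,0],[0,0,0]],
    [0,[28,-17,0],[0,0,0]],
    [0,[28,-17,0],[0,0,0]],
    [0,[28,-17,0],[0,0,0]],
    [0,[28,-17,0],[0,0,0]],
    [0,[28,-17,0],[0,0,0]],
    [0,[28,-17,0],[0,0,0]],
    [0,[28,-17,0],[0,0,0]],
    [0,[28,-17,0],[0,0,0]],
    [0,[20,-12,0],[0,0,0]],
  ],
  grip_force=60,
)

```text
time_s: 1.82
eef_pos: [564.8, -27.7, 231.1]
ee_rot: [-0.0, 0.987, 0.159, -0.0]
force: [0.0, 0.1, 0.9]
grip_width: 0.003
```

Call:
carry_out(
  plan=[
    [0,[0,0,0],[0,0,-0.6]],
    [0,[0,0,0],[0,0,-1.1]],
    [0,[0,0,0],[0,0,-1.1]],
    [0,[0,0,0],[0,0,-1.1]],
    [0,[0,0,0],[0,0,-1.1]],
    [0,[0,0,0],[0,0,-1.1]],
    [0,[0,0,0],[0,0,-1.1]],
    [0,[0,0,0],[0,0,-1.1]],
    [0,[0,0,0],[0,0,-1.1]],
    [0,[0,0,0],[0,0,-1.1]],
    [0,[0,0,0],[0,0,-1.1]],
    [0,[0,0,0],[0,0,-1.1]],
    [0,[0,0,0],[0,0,-0.5]],
    [0,[0,0,0],[0,0,0]],
  ],
)

```text
time_s: 2.98
eef_pos: [563.7, -30.0, 231.2]
ee_rot: [-0.0, 0.659, 0.752, -0.0]
force: [0.3, -0.5, 0.3]
grip_width: -0.006
```

```bash
cat >> h.py <<'E'
from scipy.spatial.transform import Rotation as Ro
def st():
    s=ctrl.sense(); q=s['ee_rot']; R=Ro.from_quat(q,scalar_first=True).as_matrix()
    print('t',round(s['time_s'],2),'pos',s['eef_pos'].round(1),'yawY',round(float(np.degrees(np.arctan2(R[1,1],R[0,1]))),1),'z',R[:,2].round(3),'F',s['force'].round(1),'M',s['wrist_torque'].round(2),'g',round(s['grip_width'],3),'j',s['joints'].round(2))
    return s,R
def to(p,yaw=None):
    s,R=st(); d=R.T@(np.array(p)-s['eef_pos']); print('tool shift',d.round(1))
    if yaw is not None: 
        y=np.degrees(np.arctan2(R[1,1],R[0,1])); print('az units',((y-yaw+180)%360-180)/6)
E
python3 -c "
from h import *
to([568,-25,140],7)"
```

```text
t 2.98 pos [563.7 -30.  231.2] yawY 7.6 z [-0.  0. -1.] F [ 0.3 -0.5  0.3] M [-0.01 -0.03  0.02] g -0.006 j [-0.26  0.4   1.37  0.    1.37 -0.39]
tool shift [ 4.4  5.  91.2]
az units 0.09798952483431833
```

Call:
carry_out(
  plan=[
    [0,[4,2,10],[0,0,0.1]],
    [0,[0,3,20],[0,0,0]],
    [0,[0,0,25],[0,0,0]],
    [0,[0,0,25],[0,0,0]],
    [0,[0,0,11],[0,0,0]],
    [0,[0,0,0],[0,0,0]],
  ],
)

```text
time_s: 3.48
eef_pos: [567.1, -25.5, 137.5]
ee_rot: [-0.002, 0.664, 0.748, -0.001]
force: [-0.3, 0.1, 0.7]
grip_width: -0.0
```

```bash
python3 - <<'E'
from h import *
st()
s=cap('scene','scene1'); cv2.imwrite('pics/scz1.png',cv2.resize(s['color'][90:250,250:440],None,fx=3.7,fy=3.7,interpolation=cv2.INTER_CUBIC))
E
```

```text
t 3.48 pos [567.1 -25.5 137.5] yawY 6.8 z [-0.005  0.001 -1.   ] F [-0.3  0.1  0.7] M [ 0.01 -0.02 -0.06] g -0.0 j [-0.25  0.49  1.49  0.    1.16 -0.37]
```

View pics/scz1.png

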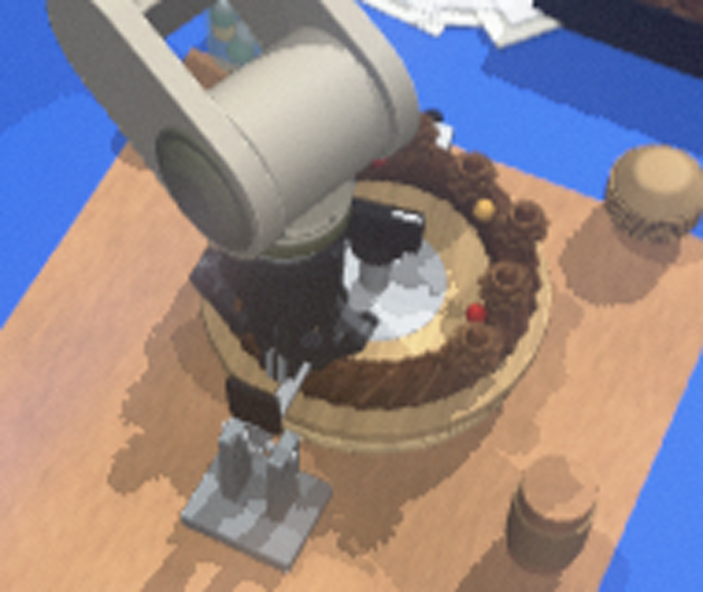

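Call:
carry_out(
  plan=[
    [0,[-5,0,0],[0,0,0]],
    [0,[-8,0,0],[0,0,0]],
    [0,[-6,0,0],[0,0,0]],
    [0,[-4,0,0],[0,0,0]],
    [0,[-4,0,0],[0,0,0]],
    [0,[-4,0,0.5],[0,0,0]],
    [0,[-4,0,1],[0,0,0]],
    [0,[-4,0,1],[0,0,0]],
    [0,[-4,0,1],[0,0,0]],
    [0,[-4,0,1],[0,0,0]],
    [0,[-4,0,1],[0,0,0]],
    [0,[-2,0,1],[0,0,0]],
    [0,[0,0,0],[0,0,0]],
  ],
)

```text
time_s: 4.62
eef_pos: [574.8, -79.4, 133.4]
ee_rot: [-0.0, 0.664, 0.748, -0.0]
force: [-0.3, -0.2, 0.1]
grip_width: 0.0
```

```bash
python3 - <<'E'
from h import *
st()
s=cap('scene','scene2'); cv2.imwrite('pics/scz2.png',cv2.resize(s['color'][90:250,250:440],None,fx=3.7,fy=3.7,interpolation=cv2.INTER_CUBIC))
E
```

```text
t 4.62 pos [574.8 -79.4 133.4] yawY 6.8 z [-0.001 -0.    -1.   ] F [-0.3 -0.2  0.1] M [ 0.02  0.02 -0.03] g 0.0 j [-0.34  0.52  1.46 -0.    1.16 -0.46]
```

View pics/scz2.png

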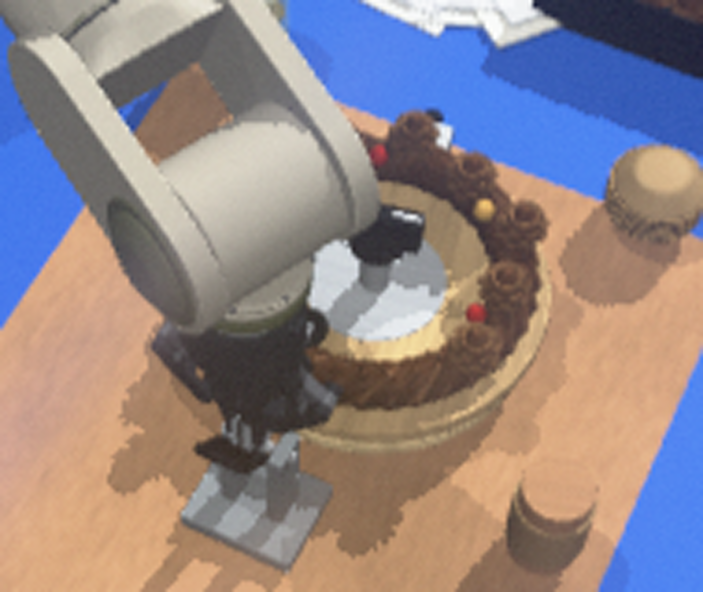

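Call:
carry_out(
  plan=[
    [0,[-2,0,0.5],[0,0,0]],
    [0,[-2,0,0.5],[0,0,0]],
    [0,[0,0,0],[0,0,0]],
  ],
)

```text
time_s: 4.92
eef_pos: [575.4, -83.0, 132.7]
ee_rot: [0.0, 0.664, 0.748, 0.0]
force: [-0.3, 1.6, 0.3]
grip_width: 0.001
```

Call:
carry_out(
  plan=[
    [0,[-2,0,0.5],[0,0,0]],
    [0,[0,0,0],[0,0,0]],
  ],
)

```text
time_s: 5.08
eef_pos: [575.6, -85.0, 132.3]
ee_rot: [0.0, 0.664, 0.748, 0.0]
force: [-0.4, 1.9, 1.0]
grip_width: 0.001
```

```bash
python3 - <<'E'
from h import *
st()
s=cap('top','top2'); cv2.imwrite('pics/tz2.png',cv2.resize(s['color'][140:260,170:350],None,fx=4.2,fy=4.2,interpolation=cv2.INTER_CUBIC))
E
```

```text
t 5.08 pos [575.6 -85.  132.3] yawY 6.9 z [ 0. -0. -1.] F [-0.4  1.9  1. ] M [ 0.26 -0.04 -0.03] g 0.001 j [-0.35  0.53  1.45 -0.    1.16 -0.47]
```

View pics/tz2.png

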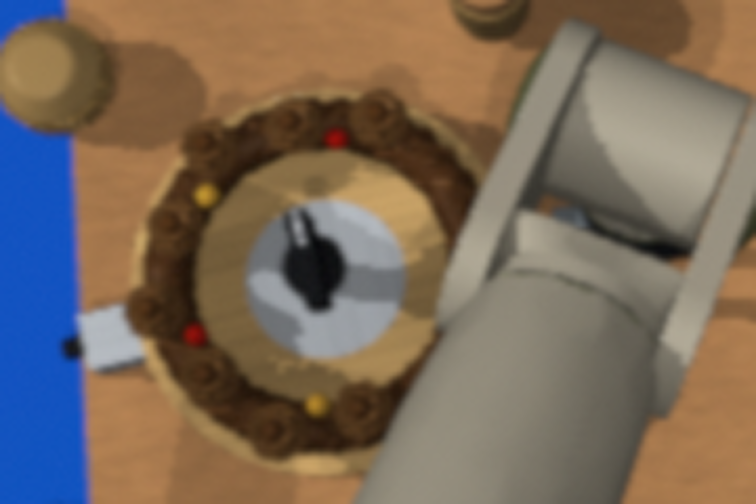

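Call:
carry_out(
  plan=[
    [0,[-2,0,0.5],[0,0,0]],
    [0,[0,0,0],[0,0,0]],
  ],
)

```text
time_s: 5.3
eef_pos: [575.8, -87.0, 131.7]
ee_rot: [0.0, 0.664, 0.748, 0.0]
force: [0.1, 2.0, 0.1]
grip_width: 0.002
```

Call:
carry_out(
  plan=[
    [0,[-2,0,0.5],[0,0,0]],
    [0,[0,0,0],[0,0,0]],
  ],
)

```text
time_s: 5.47
eef_pos: [576.0, -88.2, 131.4]
ee_rot: [-0.001, 0.664, 0.748, 0.001]
force: [-0.8, 5.8, 1.9]
grip_width: 0.003
```

Call:
carry_out(
  plan=[
    [0,[-1.5,0,0],[0,0,0]],
    [0,[0,0,0],[0,0,0]],
  ],
)

```text
time_s: 5.63
eef_pos: [576.0, -88.4, 131.4]
ee_rot: [-0.002, 0.663, 0.748, 0.001]
force: [-1.6, 11.4, 3.0]
grip_width: -0.002
```

Call:
carry_out(
  plan=[
    [0,[4,0,-3],[0,0,0]],
    [0,[4,0,-12],[0,0,0]],
    [0,[0,0,-20],[0,0,0]],
    [0,[0,0,-25],[0,0,0]],
    [0,[0,0,-30],[0,0,0]],
    [85,[0,0,-20],[0,0,0]],
    [85,[0,0,0],[0,0,0]],
  ],
)

```text
time_s: 6.22
eef_pos: [576.6, -83.1, 247.0]
ee_rot: [0.004, 0.664, 0.748, 0.001]
force: [-0.1, 0.4, 0.6]
grip_width: 0.27
```

```bash
python3 - <<'E'
from h import *
to([553.5,129.5,240],106.5)
s=cap('scene','scene3'); cv2.imwrite('pics/scz3.png',cv2.resize(s['color'][90:250,250:440],None,fx=3.7,fy=3.7,interpolation=cv2.INTER_CUBIC))
E
```

```text
t 6.22 pos [576.6 -83.1 247. ] yawY 6.9 z [ 0.008 -0.004 -1.   ] F [-0.1  0.4  0.6] M [-0.03  0.07  0.02] g 0.27 j [-0.34  0.43  1.3  -0.    1.41 -0.46]
tool shift [213.8   2.4   5.9]
az units -16.6069070023597
```

View pics/scz3.png

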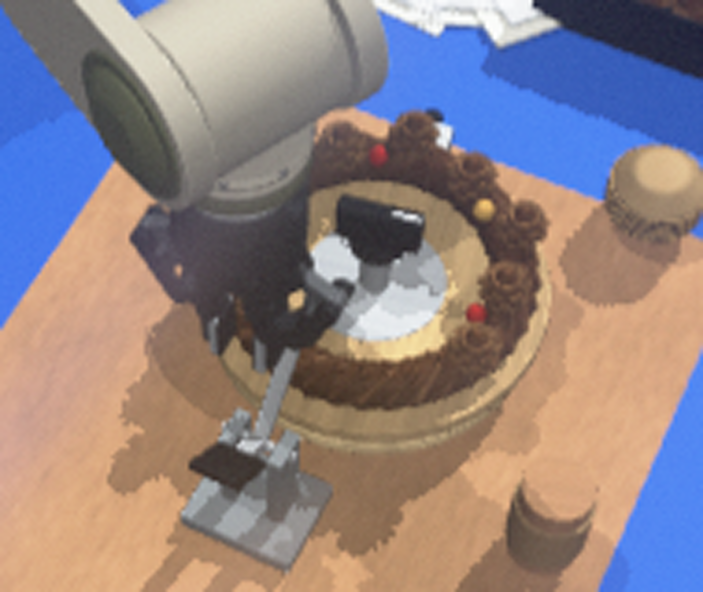

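The lever is tipped back: the paddle lies low at (230,465) in the crop and the arm stands up. Next I'll move over the knob.

Call:
carry_out(
  plan=[
    [85,[10,0,0],[0,0,0]],
    [85,[24,0,0],[0,0,0]],
    [85,[28,1,0],[0,0,0]],
    [85,[28,1,0],[0,0,0]],
    [85,[28,0,0],[0,0,0]],
    [85,[28,0,0],[0,0,0]],
    [85,[28,0,0],[0,0,0]],
    [85,[26,0,0],[0,0,0]],
    [85,[14,0,0],[0,0,0]],
    [85,[0,0,0],[0,0,0]],
  ],
)

```text
time_s: 7.1
eef_pos: [550.4, 133.4, 240.2]
ee_rot: [-0.001, 0.662, 0.749, -0.001]
force: [0.4, 0.8, 0.9]
grip_width: 0.999
```

Call:
carry_out(
  plan=[
    [85,[0,0,0],[0,0,-0.6]],
    [85,[0,0,0],[0,0,-1.1]],
    [85,[0,0,0],[0,0,-1.1]],
    [85,[0,0,0],[0,0,-1.1]],
    [85,[0,0,0],[0,0,-1.1]],
    [85,[0,0,0],[0,0,-1.1]],
    [85,[0,0,0],[0,0,-1.1]],
    [85,[0,0,0],[0,0,-1.1]],
    [85,[0,0,0],[0,0,-1.1]],
    [85,[0,0,0],[0,0,-1.1]],
    [85,[0,0,0],[0,0,-1.1]],
    [85,[0,0,0],[0,0,-1.1]],
    [85,[0,0,0],[0,0,-1.1]],
    [85,[0,0,0],[0,0,-1.1]],
    [85,[0,0,0],[0,0,-1.1]],
    [85,[0,0,0],[0,0,-0.6]],
    [85,[0,0,0],[0,0,0]],
  ],
)

```text
time_s: 8.52
eef_pos: [551.3, 129.9, 240.4]
ee_rot: [-0.001, -0.144, 0.99, -0.0]
force: [-0.1, 0.1, 0.2]
grip_width: 0.991
```

```bash
python3 - <<'E'
from h import *
s,R=st()
c=cap('wrist','wrist4')
T=np.eye(4); T[:3,:3]=R; T[:3,3]=s['eef_pos']; P=cloud(c,T@np.array(c['tool_from_camera'])).reshape(-1,3)
k=P[(abs(P[:,0]-553)<50)&(abs(P[:,1]-129)<50)&(P[:,2]>127)&(P[:,2]<142)]
print(len(k),k.mean(0),k[:,2].max(),cv2.minAreaRect(k[:,:2].astype(np.float32)))
to([553.5,129.5,200],106.5)
E
```

```text
t 8.52 pos [551.3 129.9 240.4] yawY 106.6 z [-0.002 -0.    -1.   ] F [-0.1  0.1  0.2] M [0.08 0.01 0.09] g 0.991 j [ 0.02  0.4   1.35 -0.    1.39 -1.83]
1219 [549.6119242  127.80538329 135.69977943] 138.30176171077184 ((551.3892822265625, 128.54714965820312), (63.457733154296875, 15.456341743469238), 15.983253479003906)
t 8.57 pos [551.4 130.  240.6] yawY 106.4 z [-0.001 -0.    -1.   ] F [-0.8 -0.6  0.5] M [ 0.04  0.02 -0.01] g 0.997 j [ 0.02  0.4   1.35 -0.    1.39 -1.83]
tool shift [-2.  -1.1 40.6]
az units -0.02423249480035376
```

View pics/wrist4.png

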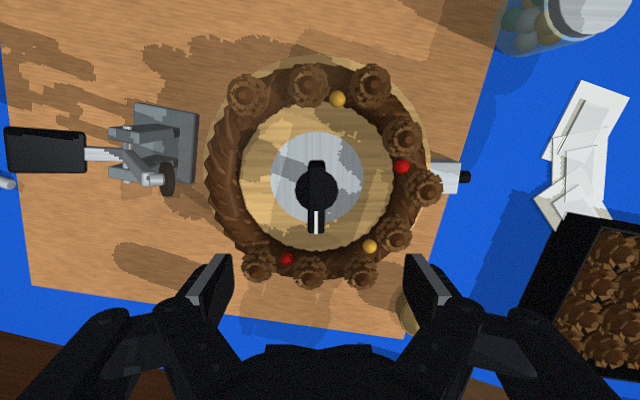

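Call:
carry_out(
  plan=[
    [85,[-1,-1,10],[0,0,0]],
    [85,[0,0,22],[0,0,0]],
    [85,[0,0,25],[0,0,0]],
    [85,[0,0,25],[0,0,0]],
    [85,[0,0,22],[0,0,0]],
    [85,[0,0,15],[0,0,0]],
    [85,[0,0,10],[0,0,0]],
    [85,[0,0,5],[0,0,0]],
    [85,[0,0,0],[0,0,0]],
    [85,[0,0,0],[0,0,0]],
  ],
)

```text
time_s: 9.4
eef_pos: [553.2, 129.7, 107.8]
ee_rot: [0.0, -0.143, 0.99, -0.0]
force: [-0.2, -0.2, 0.1]
grip_width: 0.994
```

```bash
python3 - <<'E'
from h import *
to([552.8,129.2,105],106.3)
c=cap('wrist','wrist5')
c=cap('scene','scene5')
E
```

```text
t 9.4 pos [553.2 129.7 107.8] yawY 106.4 z [ 0.001 -0.    -1.   ] F [-0.2 -0.2  0.1] M [ 0.05 -0.03  0.04] g 0.994 j [ 0.02  0.53  1.52 -0.    1.09 -1.83]
tool shift [ 0.5 -0.4  2.8]
az units 0.02277356655718184
```

View pics/wrist5.png

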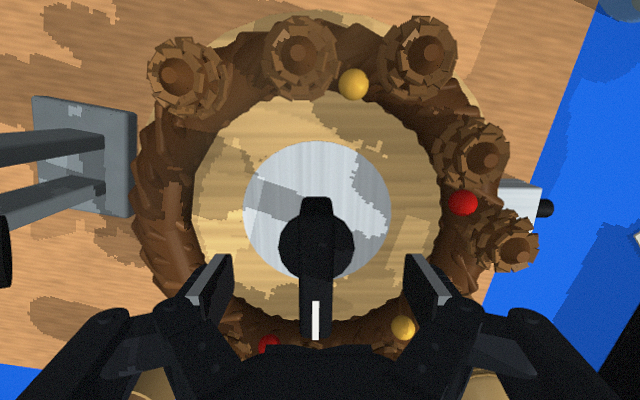

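Call:
carry_out(
  plan=[
    [60,[0,0,2],[0,0,0]],
    [40,[0,0,0],[0,0,0]],
    [25,[0,0,0],[0,0,0]],
    [18,[0,0,0],[0,0,0]],
    [15,[0,0,0],[0,0,0]],
    [10,[0,0,0],[0,0,0]],
    [5,[0,0,0],[0,0,0]],
    [0,[0,0,0],[0,0,0]],
    [0,[0,0,0],[0,0,0]],
    [0,[0,0,0],[0,0,0]],
  ],
  grip_force=60,
)

```text
time_s: 10.33
eef_pos: [553.3, 128.6, 105.7]
ee_rot: [0.0, -0.143, 0.99, -0.001]
force: [1.0, -7.3, 2.9]
grip_width: 0.179
```

```bash
python3 -c "
from h import *
st()"
```

```text
t 10.33 pos [553.3 128.6 105.7] yawY 106.4 z [ 0.001 -0.002 -1.   ] F [ 1.  -7.3  2.9] M [-0.81 -0.02 -0.07] g 0.179 j [ 0.02  0.53  1.52 -0.    1.09 -1.83]
```

Call:
carry_out(
  plan=[
    [0,[0,-1,0],[0,0,0]],
    [0,[0,0,0],[0,0,0]],
  ],
  grip_force=80,
)

```text
time_s: 10.5
eef_pos: [553.4, 128.5, 105.7]
ee_rot: [0.0, -0.143, 0.99, -0.0]
force: [0.2, -3.0, 4.1]
grip_width: 0.171
```

```bash
python3 -c "
from h import *
st()"
```

```text
t 10.5 pos [553.4 128.5 105.7] yawY 106.4 z [ 0. -0. -1.] F [ 0.2 -3.   4.1] M [-0.25  0.27 -0.16] g 0.171 j [ 0.02  0.53  1.52 -0.    1.09 -1.84]
```

Call:
carry_out(
  plan=[
    [0,[0,0,0],[0,0,0.3]],
    [0,[0,0,0],[0,0,0.4]],
    [0,[0,0,0],[0,0,0.4]],
    [0,[0,0,0],[0,0,0.4]],
    [0,[0,0,0],[0,0,0.4]],
    [0,[0,0,0],[0,0,0.1]],
  ],
)

```text
time_s: 11.0
eef_pos: [553.4, 128.3, 105.7]
ee_rot: [0.0, -0.038, 0.999, -0.0]
force: [-1.1, -5.8, 3.8]
grip_width: 0.18
```

```bash
python3 -c "
from h import *
st()"
```

```text
t 11.0 pos [553.4 128.3 105.7] yawY 94.4 z [ 0.001 -0.001 -1.   ] F [-1.1 -5.8  3.8] M [-0.56  0.24  0.08] g 0.18 j [ 0.02  0.53  1.52 -0.    1.09 -1.62]
```

Call:
carry_out(
  plan=[
    [0,[0,-0.5,0],[0,0,0.4]],
    [0,[0,0,0],[0,0,0.4]],
    [0,[0,0,0],[0,0,0.4]],
    [0,[0,0,0],[0,0,0.4]],
    [0,[0,0,0],[0,0,0.4]],
    [0,[0,0,0],[0,0,0]],
  ],
)

```text
time_s: 11.5
eef_pos: [553.4, 128.1, 105.7]
ee_rot: [0.0, 0.066, 0.998, -0.0]
force: [-2.2, -3.2, 5.4]
grip_width: 0.167
```

```bash
python3 - <<'E'
from h import *
s,R=st()
c=cap('wrist','wrist6')
E
```

```text
t 11.5 pos [553.4 128.1 105.7] yawY 82.4 z [ 0.001 -0.    -1.   ] F [-2.2 -3.2  5.4] M [-0.31  0.24 -0.25] g 0.167 j [ 0.02  0.53  1.52 -0.    1.09 -1.42]
```

View pics/wrist6.png

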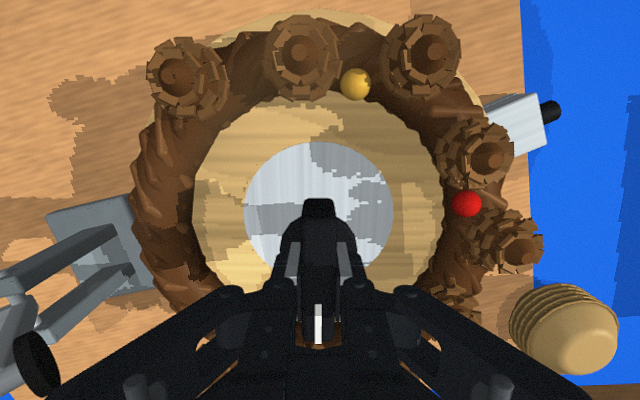

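Call:
carry_out(
  plan=[
    [0,[0,0,0],[0,0,0.3]],
    [0,[0,0,0],[0,0,0.4]],
    [0,[0,0,0],[0,0,0.4]],
    [0,[0,0,0],[0,0,0.4]],
    [0,[0,0,0],[0,0,0.4]],
    [0,[0,0,0],[0,0,0.4]],
    [0,[0,0,0],[0,0,0.4]],
    [0,[0,0,0],[0,0,0.4]],
    [0,[0,0,0],[0,0,0.4]],
    [0,[0,0,0],[0,0,0.4]],
    [0,[0,0,0],[0,0,0.1]],
    [0,[0,0,0],[0,0,0]],
  ],
)

```text
time_s: 12.55
eef_pos: [553.3, 127.7, 105.7]
ee_rot: [0.0, 0.272, 0.962, -0.001]
force: [-2.8, -5.8, 6.1]
grip_width: 0.171
```

```bash
python3 - <<'E'
from h import *
s,R=st()
c=cap('wrist','wrist7')
E
```

```text
t 12.55 pos [553.3 127.7 105.7] yawY 58.5 z [ 0.    -0.001 -1.   ] F [-2.8 -5.8  6.1] M [-0.78  0.31 -0.22] g 0.171 j [ 0.02  0.53  1.52 -0.    1.09 -1.  ]
```

View pics/wrist7.png

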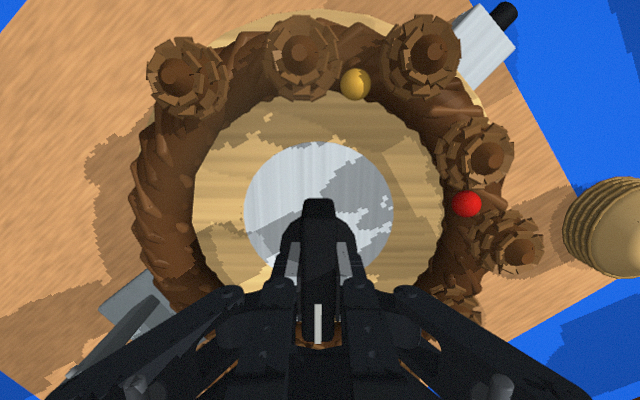

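Call:
carry_out(
  plan=[
    [0,[0,-0.5,0],[0,0,0.3]],
    [0,[0,0,0],[0,0,0.4]],
    [0,[0,0,0],[0,0,0.4]],
    [0,[0,0,0],[0,0,0.4]],
    [0,[0,0,0],[0,0,0.4]],
    [0,[0,0,0],[0,0,0.4]],
    [0,[0,0,0],[0,0,0.4]],
    [0,[0,0,0],[0,0,0.4]],
    [0,[0,0,0],[0,0,0.4]],
    [0,[0,0,0],[0,0,0.3]],
    [0,[0,0,0],[0,0,0.2]],
    [0,[0,0,0],[0,0,0]],
    [0,[0,0,0],[0,0,0]],
  ],
)

```text
time_s: 13.68
eef_pos: [552.9, 127.3, 105.7]
ee_rot: [0.0, 0.466, 0.885, -0.0]
force: [-3.1, -5.6, 6.1]
grip_width: 0.17
```

```bash
python3 - <<'E'
from h import *
s,R=st()
c=cap('wrist','wrist8'); 
b=cap('scene','scene8'); cap('top','top8')
a=pickle.load(open('pics/wrist5.pkl','rb'))
cv2.imwrite('pics/cmp8.png',np.hstack([cv2.resize(c['color'],(400,250)),cv2.resize(b['color'][60:260,200:520],(400,250))]))
# turntable rotation in tool frame between wrist7 / wrist8 / wrist5 (mask the wreath annulus)
g=lambda n:cv2.cvtColor(pickle.load(open('pics/%s.pkl'%n,'rb'))['color'],cv2.COLOR_BGR2GRAY)
m=np.zeros((400,640),np.uint8); m[10:130,150:460]=255
# only points on wreath height (z 70..115 from wrist range): use feature matches
o=cv2.SIFT_create()
for n0,n1 in (('wrist5','wrist6'),('wrist6','wrist7'),('wrist7','wrist8'),('wrist6','wrist8')):
    k0,d0=o.detectAndCompute(g(n0),m);k1,d1=o.detectAndCompute(g(n1),m)
    mt=[x for x,y in cv2.BFMatcher().knnMatch(d0,d1,k=2) if x.distance<.75*y.distance]
    A,i=cv2.estimateAffinePartial2D(np.float32([k0[x.queryIdx].pt for x in mt]),np.float32([k1[x.trainIdx].pt for x in mt]),ransacReprojThreshold=2)
    print(n0,n1,len(mt),i.sum(),'rot deg',np.degrees(np.arctan2(A[1,0],A[0,0])).round(2),A[:,2].round(1))
E
```

```text
t 13.68 pos [552.9 127.3 105.7] yawY 34.5 z [ 0.    -0.001 -1.   ] F [-3.1 -5.6  6.1] M [-0.75  0.35 -0.23] g 0.17 j [ 0.02  0.53  1.52 -0.    1.09 -0.58]
wrist5 wrist6 60 37 rot deg -0.28 [-3.8  0.3]
wrist6 wrist7 83 55 rot deg 0.03 [-0.  -0.1]
wrist7 wrist8 73 60 rot deg -0.07 [-0.3  0.4]
wrist6 wrist8 56 38 rot deg 0.03 [0.3 0. ]
```

View pics/cmp8.png

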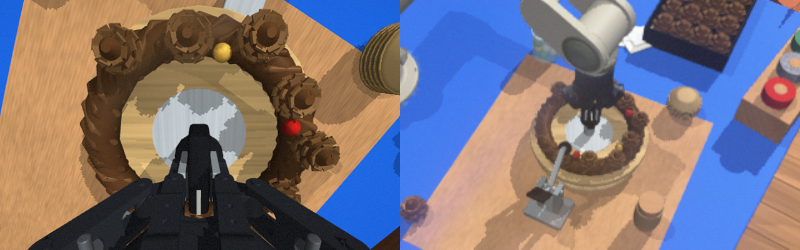

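Call:
carry_out(
  plan=[
    [0,[0,0,0],[0,0,0]],
    [0,[0,0,0],[0,0,0]],
    [0,[0,0,0],[0,0,0]],
    [0,[0,0,0],[0,0,0]],
    [0,[0,0,0],[0,0,0]],
    [0,[0,0,0],[0,0,0]],
  ],
)

```text
time_s: 14.33
eef_pos: [552.9, 127.3, 105.7]
ee_rot: [0.0, 0.466, 0.885, -0.0]
force: [-3.6, -5.4, 5.8]
grip_width: 0.171
```

```bash
python3 - <<'E'
from h import *
s,R=st()
a=pickle.load(open('pics/top0.pkl','rb'));b=pickle.load(open('pics/top8.pkl','rb'))
sc=cap('scene','scene9'); S=cloud(sc).reshape(-1,3)
p=S[(abs(S[:,0]-576)<40)&(S[:,1]<-75)&(S[:,1]>-150)&(S[:,2]>108)&(S[:,2]<175)]
print('paddle now',len(p),p.mean(0),p.min(0),p.max(0)); 
n=np.linalg.svd(p-p.mean(0))[2][2]; print('normal',n,'tilt from level normal',np.arcsin(abs(n[2])))
cv2.imwrite('pics/cmp9.png',np.vstack([a['color'][110:320,150:480],b['color'][110:320,150:480]]))
cv2.imwrite('pics/scz9.png',cv2.resize(sc['color'][90:250,250:440],None,fx=3.7,fy=3.7,interpolation=cv2.INTER_CUBIC))
E
```

```text
t 14.33 pos [552.9 127.3 105.7] yawY 34.5 z [ 0.    -0.001 -1.   ] F [-3.6 -5.4  5.8] M [-0.69  0.32 -0.3 ] g 0.171 j [ 0.02  0.53  1.52 -0.    1.09 -0.58]
paddle now 177 [ 578.60694438 -104.11709973  138.33261014] [ 555.87312481 -124.61876008  110.18573306] [597.12889076 -75.24827875 154.14844024]
normal [ 0.05346004 -0.6240545  -0.77954988] tilt from level normal 0.8939468369704254
```

View pics/cmp9.png

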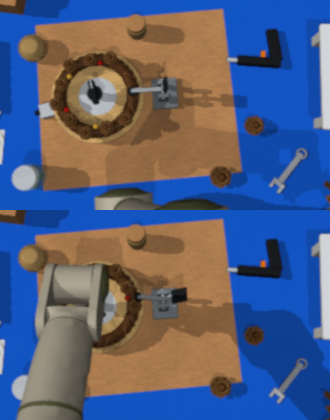

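View pics/scz9.png

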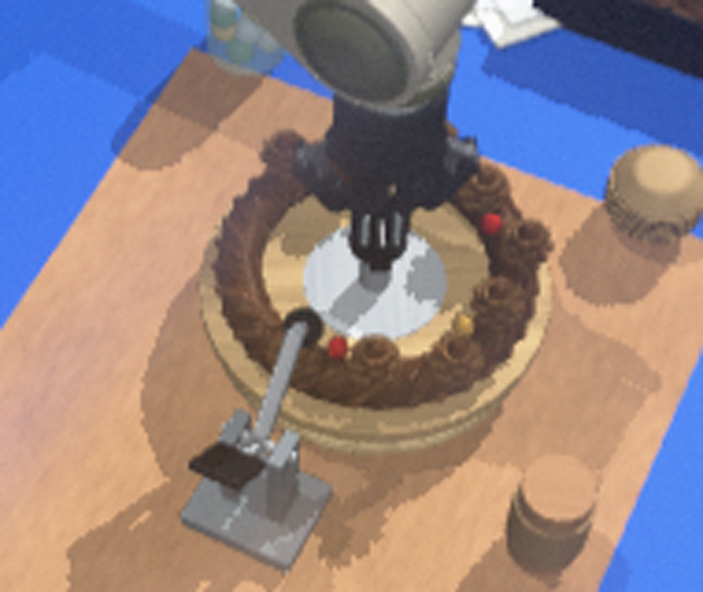

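```bash
python3 -c "
from h import *
print(ctrl.finish_job()); st()"
```

```text
the job is handed in; nothing more can be done
None
the job is handed in; nothing more can be done
```

The presser lever is tipped back to its end stop and left up. The knob is turned three clicks clockwise and still gripped. I handed the job in at 14.3 s; no verdict was reported.

- **Lever:** I pushed the paddle with the shut fingers until the force climbed to about 11 N with no further movement. The last scene picture puts it at about 0.89 rad, against 0.85 at the end stop, and shows the foot raised.
- **Knob:** I turned it in three steps of about 24° each. The tool turned 71.9°, against 72° for the third detent. The wrist pictures show the wreath turning with the gripper to within about 0.3°, so the grip did not slip. The turning moment did not show the knob being held off the detent.
- **Hold:** The pose did not change over a final half second. The opening was about 15 mm on the 16 mm bar, with 80 N of grip.
- **Bystanders:** In the last pictures, the things that can be seen are where they started. The arm partly hides the jar and hides the spring housing in the top view.
- **Small disagreements:** The cameras differed by up to 3 mm on the knob's centre. A side force of about 6 N therefore remained on the gripped knob, even after I nudged the grip sideways by 2 mm in all.

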